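Shift the bench shaker into its third speed

ROBOT

A 6-joint arm with a two-finger parallel gripper is mounted at the origin on the work surface. World frame = base frame: x ahead of the robot, y to its left, z up, the work surface at z = 0. Lengths are in m, angles in rad, forces in N, time in s.
With the tool pointing down it reaches from about 0.4 to 0.825 m from the base axis. Payload 7 kg.
Tool frame: the origin (TCP) lies between the finger pads; the fingertips stand 8 mm ahead of it and the grasp point (between the pads) lies 11 mm behind it (arm.finger_overhang is the distance from the TCP to the fingertips, in m); z points along the fingers, y is the line along which they close (so a half turn about z gives the same grasp; the last joint's range is limited). The gripper opens to 88 mm and grips with 3 to 60 N. Pads are 19 mm wide; open, the fingers measure 130 mm over their backs; the gripper's body (78 mm by 193 mm) begins 47 mm behind the grasp point.
Start: joints at [1.567, 0.359, 0.012, 0, -1.224, -0.288], TCP at [0.194, 0.646, 0.199] pointing down, gripper open.
Joint ranges: [-3.07, 3.07], [-1.43, 2.12], [-1.02, 1.25], [-3.03, 1.67], [-3.05, -0], [-3.03, 3.03]. Speed limits (rad/s): [2.39, 2.39, 3.01, 3.14, 3.14, 3.14].

INTERFACE

Orientations are given as [roll, pitch, yaw] about the fixed x, y, z axes, in that order (R = Rz(yaw) Ry(pitch) Rx(roll)).
In Python, from station import arm gives the robot as it stands.
- The arm moves only by the tool move_arm, never from a script. Its argument "rows" is text: rows parted by semicolons, each of 7 numbers parted by spaces: the turn, a rotation vector about the tool's x, y, z in degrees, then the shift along the tool's x, y, z in m, then the finger opening in m, from 0 to 0.0876. A call has 1 to 8 rows; each row shifts and turns the commanded pose from where the row before left it, along the tool's axes as they then stand; what a row does not reach is not made up. A row lasts 1/8 s, in which the tool goes at most 62.5 mm and 10.7 degrees, less where a joint would pass 70% of its speed; a pose out of reach is approached as far as the arm can. A call is refused whole if a number of a shift passes 0.0625 or a number of a turn 10.7, either way. A call with a gripper value outside its range is refused whole. The fingers move at their own pace and stop on an object; "squeeze" is the grip in N (left out, the last holds). Time passes only in rows, so rows that do not move let the fingers close. It gives the time, the measured TCP pose, the force, the opening and the grip force at its end, in the units of the state.
- arm.get_state(): the state, without advancing time (a new reading comes with each control period).
- arm.grab_frame(name): name is "scene" or "side" or "wrist"; returns (picture, depth): 384x512x3 uint8, blue, green, red; 384x512 float32, m along the optical axis (not along the pixel's ray), 0 where there is no reading.
- arm.camera_model(name): a dict with "mtx" (3x3 intrinsics, pixels), "camera_from_world" (4x4, takes a point from world to camera coordinates); the wrist camera has in their place "mount" (4x4, takes a point from camera to tool coordinates, whose origin is the TCP and whose axes are the flange's). Camera axes: x right, y down, z forward; pixel columns grow to the right and rows downward; lengths in m; the calibration is good to about 2 mm. The wrist camera is an equidistant fisheye: a pixel r from the principal point sees the ray r / f radians off the axis. A picture is of the moment at which its call begins: read the wrist's pose just before it. camera_model takes no time and is no camera call.
- arm.job_done(): hands the job in; it is judged then, once.
The state is a dict: "t": time; "q": joint angles; "qd": joint speeds; "joint_efforts": joint torques, N m; "eef_pos": TCP position; "ee_rot": TCP orientation; "force": force on the tool from outside, world axes, zero at the start; "moment": the same for the moment, N m; "width": finger opening in m; "gripper_force": force on a finger pad.
Only numpy, scipy, OpenCV 4.12 (cv2) and the standard library are available. Lean on these libraries where they do the work, as an engineer would, in place of code of your own. Each camera call takes 0.05 s, during which the arm holds its last target. There are 200 camera calls.

TASK

The bench shaker's red-knobbed speed lever stands in slot two of its H-shaped gate. With the fingertips or the outside of the fingers, push it forward out of slot two into the crossbar, push it across to the right, and then push it forward, fully home, into slot three (the one with three dots), and let go of it there. Only push it, never take it between the fingers; do not let it run into slot one or slot four, and leave everything else on the bench and the shaker where it is.

Things in the scene. Friction and masses are not known exactly. Their poses are not given: they have to be found in the camera images.
- shaker: white bench shaker, fixed. Origin on the bench straight under the centre of its H gate; x points forward (away from its operator, to its platform), y left, z up. Casing x -90 to +260 mm, 280 mm wide, top 88 mm above the bench; behind x = +90 mm the platform, top 108 mm, blue rim to 119 mm
- gate_centre (a point): centre of the H gate, in the top of an aluminium plate 120 (x) x 130 (y) x 12 mm, 100 mm above the bench; axes as the shaker's. The H: a crossbar along y and, from its ends, slots along x: one forward left, two back left, three forward right, four back right, each marked beside it by that number of black dots
- knob (a point): centre of the lever's red ball knob, 36 mm diameter. A 10 mm steel stem runs from it down through the gate to a pivot 160 mm away, 30 mm above the shaker's origin; knob 190 mm above the bench when upright, about 12 mm lower at a slot's end. Site z is up along the stem. About 2.5 N at the knob moves the lever; it stays where it is left (no spring or click)
- lever_across (a joint): the lever's lean across, rad: 0 = middle, positive = to the right (the shaker's -y); stops at -0.225 (left slots) and +0.225 (right slots). In a slot it has play from 0.18 to 0.225 on that side
- lever_fore (a joint): the lever's lean fore and aft, rad: 0 = upright, in the crossbar; positive = forward (the shaker's +x); stops at -0.32 and +0.32, the ends of the slots. It passes freely across within about 0.03 of 0; the bevelled noses of the gate's two tongues guide it in from up to about 0.1
- bottle: amber reagent bottle with white cap, 64 mm across, 130 mm high, loose on the bench beside the shaker. A bystander; origin at the centre of its underside
- beaker: glass beaker, 72 mm across, 90 mm high, loose on the bench beside the shaker. A bystander; origin at the centre of its underside
- tip_box: blue pipette-tip box with clear lid, 90 x 75 x 72 mm, loose on the bench beside the shaker. A bystander; origin at the centre of its underside
- tube_rack: orange rack of sample tubes, 80 x 160 x 53 mm, loose on the bench right of the shaker. A bystander; origin at the centre of its underside
- microplate: clear sample plate with yellow and white wells, 86 x 128 x 14 mm, loose on the left of the shaker's platform. A bystander; origin at the centre of its underside
- pipette: white pipette lying on the bench left of the shaker, 250 mm long, 30 mm wide, 20 mm high; origin on its underside, x along it. A bystander
- dish: clear culture dish, 86 mm across, 14 mm high, loose on the right of the shaker's platform. A bystander; origin at the centre of its underside

How it is judged:
By the outcome, as a careful person would: the job done as asked, in the order asked, and still so for the second after the job is handed in, with the robot touching nothing.
It also fails if it takes over 54 s, if anything falls off the work surface, if the arm or the gripper's body presses on something with over 40 N, if the wrist force passes 120 N, or if a joint passes its speed limit or range.

## Working session

There is one attempt and no reset: what is moved stays moved. The work goes in short steps, Python scripts to look and compute and a tool call to move; the robot and the scene stay as the last step left them, time stands still between calls to the robot, and variables do not carry over. Pictures are saved under pics/ and viewed, at most 10 in all, crops included, and the job is handed in when it is done.

Besides the shell and the picture viewer there is one more tool, called after ">>>" as name(argument=value, ...) on one line, values as JSON. move_arm: Moves the arm, as the interface text tells. Its arguments: {"type":"object","properties":{"rows":{"type":"string"},"squeeze":{"type":"number"}},"required":["rows"]}

```bash
ls; mkdir -p pics
python3 - <<'E'
from station import arm
import cv2,numpy as np
s=arm.get_state();print(s)
for n in ("scene","side"):
    p,d=arm.grab_frame(n);cv2.imwrite(f"pics/{n}0.png",p);np.savez(f"/tmp/{n}0.npz",p=p,d=d)
    m=arm.camera_model(n);print(n,m)
print(arm.camera_model("wrist"))
E
```

```text
pics
{'t': 0.0, 'q': array([ 1.56708309e+00,  3.59375822e-01,  1.10916422e-02, -3.32626892e-04,
       -1.22411892e+00, -2.88119708e-01]), 'qd': array([ 9.66950868e-04,  6.27640624e-04, -6.76730296e-04, -6.17959049e-05,
       -1.10147887e-03, -3.00701540e-04]), 'joint_efforts': array([-1.18912860e-03, -5.82718134e+01,  2.93078935e+01,  6.99760392e+00,
        6.88961009e-03, -1.47287392e-04]), 'eef_pos': array([0.19407312, 0.64595293, 0.19844731]), 'ee_rot': array([ 3.13996325e+00, -1.56801801e-04, -2.91946083e-01]), 'force': array([0.00900866, 0.44955793, 0.32940397]), 'moment': array([ 0.08122201, -0.00565878, -0.01032347]), 'gripper_force': 0.0, 'width': 0.0877161722553087}
scene {'mtx': array([[445.08208714,   0.        , 262.11741698],
       [  0.        , 445.08208714, 192.95440889],
       [  0.        ,   0.        ,   1.        ]]), 'camera_from_world': array([[-0.29215123,  0.95624053,  0.01586533,  0.12258751],
       [ 0.59996429,  0.19616979, -0.77560316, -0.30012149],
       [-0.74477548, -0.21707479, -0.63102142,  1.63640589],
       [ 0.        ,  0.        ,  0.   
[... 271 characters left out ...]
,
       [-0.04051479,  0.61594738, -0.7867448 ,  0.07434348],
       [ 0.06485159, -0.78411001, -0.61722424,  1.1978202 ],
       [ 0.        ,  0.        ,  0.        ,  1.        ]])}
{'mtx': array([[297.31863964,   0.        , 254.22452234],
       [  0.        , 297.31863964, 187.51724426],
       [  0.        ,   0.        ,   1.        ]]), 'mount': array([[ 2.81431063e-04, -9.51757026e-01, -3.06852546e-01,
         8.35356239e-02],
       [ 9.99999923e-01,  1.84479986e-04,  3.44956952e-04,
        -3.01578640e-04],
       [-2.71707049e-04, -3.06852620e-01,  9.51757005e-01,
        -1.86256709e-01],
       [ 0.00000000e+00,  0.00000000e+00,  0.00000000e+00,
         1.00000000e+00]])}
```

View pics/scene0.png

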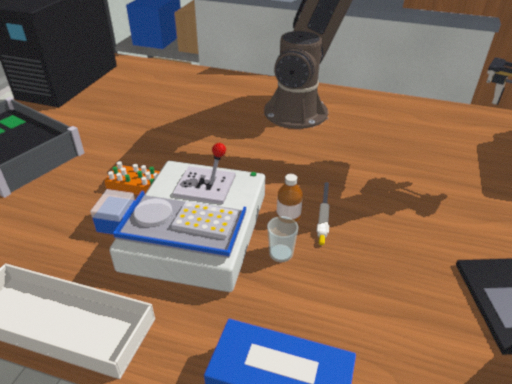

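View pics/side0.png

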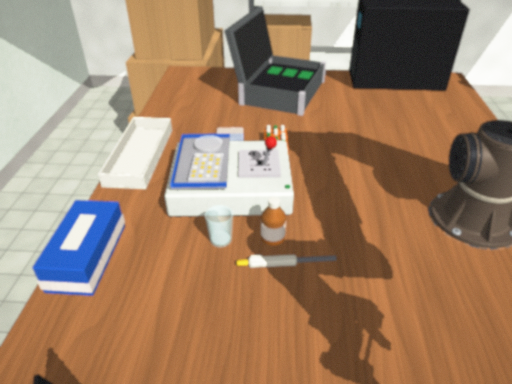

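The scene picture shows the knob at (219,150), the gate plate at about (205,184), the platform nearer the camera and the robot base beyond. In the side picture the knob is at (271,143), with the plate at about (258,162). The shaker's forward direction points away from the robot.

```bash
cat > h.py <<'E'
import cv2,numpy as np
def cloud(m,d):
    K=m["mtx"];T=np.linalg.inv(m["camera_from_world"])
    v,u=np.mgrid[:d.shape[0],:d.shape[1]]
    P=np.stack([(u-K[0,2])/K[0,0]*d,(v-K[1,2])/K[1,1]*d,d],-1)
    return P@T[:3,:3].T+T[:3,3]
def ray(m,uv):
    K=m["mtx"];T=np.linalg.inv(m["camera_from_world"])
    r=T[:3,:3]@np.array([(uv[0]-K[0,2])/K[0,0],(uv[1]-K[1,2])/K[1,1],1]);return T[:3,3],r/np.linalg.norm(r)
def red(p):
    h=cv2.cvtColor(p,cv2.COLOR_BGR2HSV)
    k=(((h[...,0]<5)|(h[...,0]>174))&(h[...,1]>190)&(h[...,2]>90)).astype(np.uint8)
    n,l,s,c=cv2.connectedComponentsWithStats(k);i=1+np.argmax(s[1:,4])
    return s[i],c[i],l==i
def tri(a):
    A=np.zeros((3,3));b=np.zeros(3)
    for o,r in a:
        M=np.eye(3)-np.outer(r,r);A+=M;b+=M@o
    x=np.linalg.solve(A,b);return x,[np.linalg.norm((np.eye(3)-np.outer(r,r))@(x-o)) for o,r in a]
E
python3 - <<'E'
from station import arm
from h import *
rs=[];allp=[]
for n in ("scene","side"):
    z=np.load(f"/tmp/{n}0.npz");p,d=z["p"],z["d"];m=arm.camera_model(n)
    s,c,l=red(p);print(n,s,c);e=s[:2]+(s[2:4]-1)/2;rs.append(ray(m,e))
    W=cloud(m,d);print("knob surf",np.median(W[l],0))
    hsv=cv2.cvtColor(p,cv2.COLOR_BGR2HSV)
    k=((W[...,2]>.078)&(W[...,2]<.125)&(hsv[...,1]<60)|(hsv[...,0]>105)&(hsv[...,0]<130)&(hsv[...,1]>150)&(W[...,2]>.1)&(W[...,2]<.125))&(d>0)&(W[...,0]<.98)&(W[...,0]>.3)&(abs(W[...,1])<.6)
    k=cv2.morphologyEx(k.astype(np.uint8),cv2.MORPH_OPEN,np.ones((2,2)))
    nn,l,st,_=cv2.connectedComponentsWithStats(k);i=1+np.argmax(st[1:,4]);print(st[i])
    P=W[l==i];allp.append(P)
    R=cv2.minAreaRect((P[:,:2]*1000).astype(np.float32));print(R)
    top=P[(P[:,2]<.094)];print("z",np.percentile(P[:,2],[5,25,50,75,95]))
    # plate dark marks etc: zoomed crop
    x0,y0=(165,125) if n=="scene" else (215,120)
    cv2.imwrite(f"pics/{n}z.png",cv2.resize(p[y0:y0+90,x0:x0+100],None,fx=7 if n=="scene" else 6,fy=6,interpolation=cv2.INTER_CUBIC))
print("knob",tri(rs))
Q=np.vstack(allp);print(cv2.minAreaRect((Q[:,:2]*1000).astype(np.float32)))
E
```

```text
scene [213 143  13  14 134] [218.68656716 149.29104478]
knob surf [ 0.58986322 -0.06209615  0.19140373]
[  111   162   155   112 10933]
((966.3861083984375, -8.638214111328125), (1067.6240234375, 332.4798278808594), 15.82529067993164)
z [0.08293479 0.08817616 0.10044301 0.11307794 0.12298471]
side [266 137  10  11  80] [270.3625 141.6625]
knob surf [ 0.57930866 -0.05407997  0.19328826]
[ 166  137  128   63 5924]
((651.088134765625, 328.91204833984375), (359.4233703613281, 1237.391357421875), 5.016078472137451)
z [0.08151359 0.08822941 0.09287089 0.10907415 0.12359645]
knob (array([ 0.57883146, -0.06641173,  0.18351841]), [np.float64(0.00045942107284267336), np.float64(0.00045942107284267737)])
((692.798828125, 208.2642822265625), (1013.790283203125, 1097.67822265625), 54.08668899536133)
```

Run:
```python
from station import arm
from h import *
from scipy.ndimage import median_filter
for n in ("scene","side"):
    z=np.load(f"/tmp/{n}0.npz");p,d=z["p"],z["d"];m=arm.camera_model(n);W=cloud(m,d)
    hsv=cv2.cvtColor(p,cv2.COLOR_BGR2HSV)
    R=(d>0)&(W[...,0]<1.05)&(W[...,0]>.4)&(W[...,1]>-.4)&(W[...,1]<.2)
    white=R&(W[...,2]>.080)&(W[...,2]<.094)&(hsv[...,1]<60)
    k=cv2.morphologyEx(white.astype(np.uint8),cv2.MORPH_OPEN,np.ones((3,3)))
    nn,l,st,_=cv2.connectedComponentsWithStats(k);
    for i in np.argsort(-st[1:,4])[:1]+1:
        P=W[l==i]; print(n,"casing top",st[i],cv2.minAreaRect((P[:,:2]*1000).astype(np.float32)),np.median(P[:,2]))
    blue=R&(hsv[...,0]>105)&(hsv[...,0]<130)&(hsv[...,1]>150)&(W[...,2]>.112)&(W[...,2]<.126)
    P=W[blue];r=cv2.minAreaRect((P[:,:2]*1000).astype(np.float32));print("blue",r,len(P))
    plate=R&(W[...,2]>.096)&(W[...,2]<.104)&(hsv[...,1]<60)
    k=cv2.morphologyEx(plate.astype(np.uint8),cv2.MORPH_OPEN,np.ones((2,2)))
    nn,l,st,_=cv2.connectedComponentsWithStats(k)
    for i in np.argsort(-st[1:,4])[:2]+1:
        P=W[l==i]; print("plate",st[i],cv2.minAreaRect((P[:,:2]*1000).astype(np.float32)))
```

```text
scene casing top [ 110  161  155  110 4202] ((698.1863403320312, -86.86886596679688), (351.3763122558594, 278.8285217285156), 5.343776702880859) 0.08783654348791381
blue ((780.6563110351562, -80.58917236328125), (146.35340881347656, 260.96234130859375), 4.677979946136475) 727
plate [ 174  166   63   36 1351] ((1003.3348388671875, 53.20068359375), (978.6165161132812, 154.54054260253906), 20.49164390563965)
side casing top [ 165  140  128   58 2683] ((697.8705444335938, -86.73025512695312), (350.64068603515625, 281.1689453125), 5.452927589416504) 0.08837520978044067
blue ((777.0787353515625, -79.25982666015625), (144.41964721679688, 264.30352783203125), 4.851356029510498) 199
plate [239 150  43  27 915] ((570.3131713867188, 384.4643249511719), (120.7274398803711, 1112.8272705078125), 4.711156368255615)
```

View pics/scenez.png

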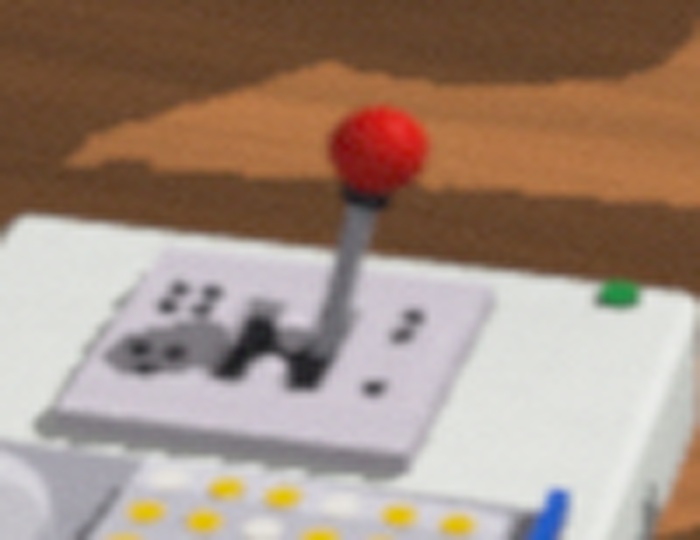

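View pics/sidez.png

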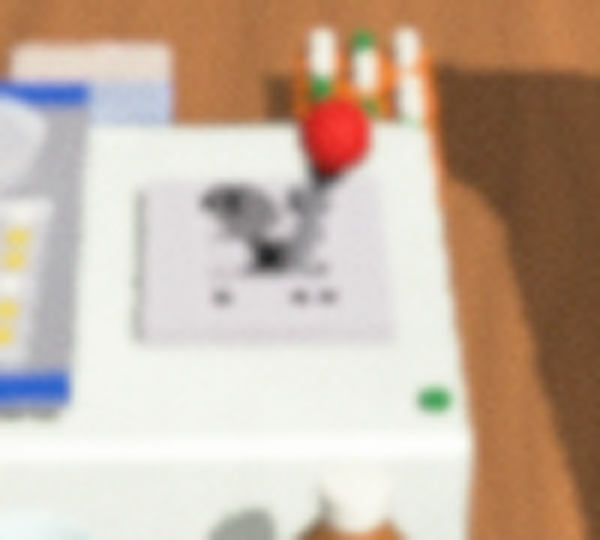

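The casing rectangle measures 351 × 279 mm from one view and 351 × 281 mm from the other, matching the given 350 × 280. It puts the shaker's origin at about (0.613, -0.095) with a yaw of 5.4°. The crops confirm the lever stem is in slot two, next to the two dots at (405,325) in the scene crop. In shaker axes the knob is at (-32, +31, 184) mm, a fore lean of about -0.2.

First I'll raise the arm, turn the tool to match the shaker and close the fingers.

>>> move_arm(rows="0 0 -7.4 0 0 -0.03 0; 0 0 -7.4 0 0 -0.03 0; 0 0 -7.3 0 0 -0.03 0; 0 0 0 0 0 0 0; 0 0 0 0 0 0 0", squeeze=10)

```text
t: 0.72
eef_pos: [0.194, 0.646, 0.2884]
ee_rot: [3.14, 0.001, 0.093]
force: [-1.5, -0.5, -0.2]
width: 0.0434
gripper_force: 0.0
```

```bash
cat >> h.py <<'E'
from station import arm
O=np.array([.6134,-.0948]);Y=np.radians(5.4);RS=np.array([[np.cos(Y),-np.sin(Y)],[np.sin(Y),np.cos(Y)]])
def sh(p): return np.r_[RS.T@(np.asarray(p)[:2]-O),p[2]]*1000   # mm, shaker axes
def st():
    s=arm.get_state();print("t %.2f tcp_shaker"%s["t"],sh(s["eef_pos"]).round(1),"rpy",np.degrees(s["ee_rot"]).round(2),"F",s["force"].round(1),"w",round(s["width"],4),"q",s["q"].round(2))
def knob(tag=None,names=("scene","side")):
    rs=[]
    for n in names:
        p,d=arm.grab_frame(n);s,c,l=red(p);rs.append(ray(arm.camera_model(n),s[:2]+(s[2:4]-1)/2))
        if tag: cv2.imwrite(f"pics/{n}_{tag}.png",p)
        print(n,s)
    x,e=tri(rs);k=sh(x);print("knob",k.round(1),"err",np.round(e[0]*1000,1),"fore",round(np.arctan2(k[0],k[2]-30),3),"across",round(np.arcsin(np.clip(-k[1]/160,-1,1)),3))
E
python3 -c "
from h import *
st()"
```

```text
t 0.72 tcp_shaker [-347.9  777.   288.4] rpy [1.7994e+02 4.0000e-02 5.3100e+00] F [-1.5 -0.5 -0.2] w 0.0434 q [ 1.57  0.32  0.16 -0.   -1.41  0.1 ]
```

>>> move_arm(rows="0 0 0 0.0105 0.031 0 0; 0 0 0 0.0105 0.031 0 0; 0 0 0 0.0105 0.031 0 0; 0 0 0 0.0105 0.031 0 0; 0 0 0 0.0105 0.031 0 0; 0 0 0 0.0105 0.031 0 0; 0 0 0 0.0105 0.031 0 0; 0 0 0 0.0105 0.031 0 0")

```text
t: 1.72
eef_pos: [0.3011, 0.4058, 0.288]
ee_rot: [3.14, 0.001, 0.093]
force: [0.1, 1.2, 0.1]
width: 0.0004
gripper_force: 0.0
```

>>> move_arm(rows="0 0 0 0.0105 0.031 0 0; 0 0 0 0.0105 0.031 0 0; 0 0 0 0.0105 0.031 0 0; 0 0 0 0.0105 0.031 0 0; 0 0 0 0.0105 0.031 0 0; 0 0 0 0.0105 0.031 0 0; 0 0 0 0.0105 0.031 0 0; 0 0 0 0.0105 0.031 0 0")

```text
t: 2.72
eef_pos: [0.4077, 0.167, 0.2882]
ee_rot: [3.141, 0.002, 0.093]
force: [0.0, -0.1, -0.3]
width: 0.0009
gripper_force: 0.0
```

>>> move_arm(rows="0 0 0 0.0105 0.031 0 0; 0 0 0 0.0105 0.031 0 0; 0 0 0 0.0105 0.031 0 0; 0 0 0 0.0105 0.031 0 0; 0 0 0 0.0105 0.031 0 0; 0 0 0 0.0105 0.031 0 0; 0 0 0 0.0105 0.031 0 0; 0 0 0 0 0 0 0")

```text
t: 3.72
eef_pos: [0.5012, -0.0424, 0.2876]
ee_rot: [3.141, 0.003, 0.09]
force: [-0.2, -0.1, 0.8]
width: 0.0005
gripper_force: 0.0
```

```bash
python3 -c "
from h import *
st();knob('a');st()"
```

```text
t 3.73 tcp_shaker [-106.8   62.8  287.6] rpy [179.97   0.18   5.18] F [-0.2 -0.1  0.8] w 0.0005 q [ 0.31  0.03 -0.21 -0.   -1.34  1.35]
scene [213 143  13  14 138]
side [266 137  10  12  80]
knob [-32.   31.6 182.7] err 0.2 fore -0.207 across -0.199
t 3.83 tcp_shaker [-106.9   64.2  288.2] rpy [1.80e+02 1.20e-01 5.28e+00] F [ 0.7  0.3 -0.2] w 0.0004 q [ 0.31  0.02 -0.21 -0.   -1.34  1.35]
```

>>> move_arm(rows="0 0 0 0.0075 0.0165 0 0; 0 0 0 0.0075 0.016 0 0; 0 0 0 0 0 0.029 0; 0 0 0 0 0 0.029 0; 0 0 0 0 0 0.029 0; 0 0 0 0 0 0.027 0; 0 0 0 0 0 0 0")

```text
t: 4.7
eef_pos: [0.5183, -0.0723, 0.1735]
ee_rot: [3.141, 0.004, 0.094]
force: [0.1, -0.0, 0.7]
width: 0.0004
gripper_force: 0.0
```

```bash
python3 -c "
from h import *
st();arm.grab_frame('scene')
p,d=arm.grab_frame('wrist');cv2.imwrite('pics/w1.png',p);st()"
```

```text
t 4.70 tcp_shaker [-92.5  31.3 173.5] rpy [179.98   0.24   5.36] F [ 0.1 -0.   0.7] w 0.0004 q [ 0.24  0.13 -0.35 -0.   -1.09  1.43]
t 4.80 tcp_shaker [-90.7  31.4 176.1] rpy [ 1.7997e+02 -2.0000e-02  5.3900e+00] F [-0.1  0.5  0.4] w 0.0004 q [ 0.24  0.13 -0.35  0.   -1.09  1.43]
```

View pics/w1.png

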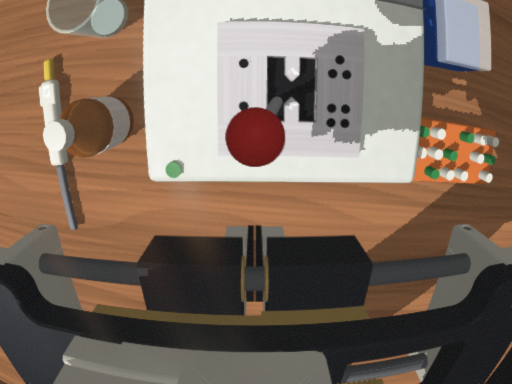

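The wrist view shows the knob at (255,137), straight ahead of the closed fingers at (255,265). The stem is in slot two, and slot three lies forward right, beside its three dots at (340,68).

>>> move_arm(rows="0 0 0 0.01 0 0 0; 0 0 0 0.01 0 0 0; 0 0 0 0.008 0 0 0; 0 0 0 0.006 0 0 0; 0 0 0 0.006 0 0 0; 0 0 0 0.006 0 0 0; 0 0 0 0 0 0 0")

```text
t: 5.68
eef_pos: [0.5656, -0.0673, 0.1752]
ee_rot: [3.142, 0.0, 0.094]
force: [0.2, 0.4, 0.6]
width: 0.0005
gripper_force: 0.0
```

```bash
python3 -c "
from h import *
st();knob('b');st()"
```

```text
t 5.67 tcp_shaker [-45.   31.8 175.2] rpy [1.80e+02 1.00e-02 5.39e+00] F [0.2 0.4 0.6] w 0.0005 q [ 0.22  0.2  -0.26  0.   -1.11  1.44]
scene [212 143  14  14 132]
side [266 138   9  11  58]
knob [-31.1  31.  181.9] err 1.3 fore -0.202 across -0.195
t 5.78 tcp_shaker [-45.5  31.8 175.3] rpy [-1.80e+02  1.00e-02  5.38e+00] F [-0.3 -0.5 -0.9] w 0.0004 q [ 0.22  0.2  -0.26 -0.   -1.11  1.44]
```

```bash
python3 -c "
from h import *
a=cv2.imread('pics/side_b.png')[100:190,210:330];b=cv2.imread('pics/scene_b.png')[110:200,160:280]
f=lambda x:cv2.resize(x,(640,300) if 0 else (400,300),interpolation=cv2.INTER_CUBIC)
p,d=arm.grab_frame('wrist')
cv2.imwrite('pics/b_all.png',np.vstack([np.hstack([f(a),f(b)]),np.hstack([f(p[60:330,80:440]),f(p[60:330,80:440])])]))"
```

```text
(no output)
```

View pics/b_all.png

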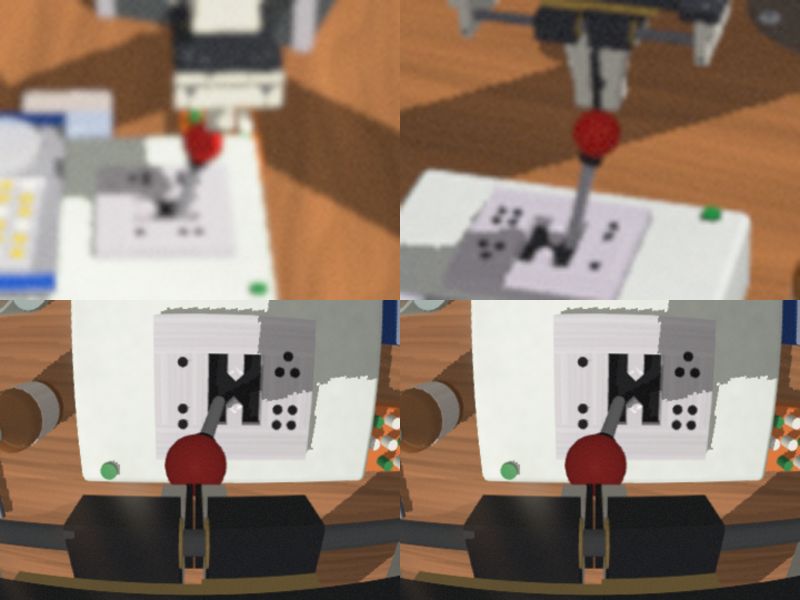

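The fingertips look right against the knob's back side, but the knob's measured position hasn't changed and there's no force reading. I'll check this against the depth data.

Run:
```python
from h import *
for n in ("scene","side"):
    z=np.load(f"/tmp/{n}0.npz");m=arm.camera_model(n)
    p,d=arm.grab_frame(n)
    for tag,pp,dd in (("start",z["p"],z["d"]),("now",p,d)):
        h=cv2.cvtColor(pp,cv2.COLOR_BGR2HSV);W=cloud(m,dd)
        k=((h[...,0]<7)|(h[...,0]>172))&(h[...,1]>150)&(h[...,2]>50)&(dd>0)&(W[...,2]>.15)&(W[...,2]<.22)&(abs(W[...,0]-.6)<.08)&(abs(W[...,1]+.07)<.06)
        P=W[k];S=np.c_[(P[:,:2]-O)@RS,P[:,2]]*1000
        # sphere fit r=18
        from scipy.optimize import least_squares
        f=least_squares(lambda c:np.linalg.norm(S-c,axis=1)-18,np.median(S,0)+[-10,0,-8],loss="soft_l1")
        print(n,tag,k.sum(),"fit",f.x.round(1),"rms",np.sqrt(2*f.cost/len(S)).round(1))
    Sx=np.concatenate([((W[...,:2]-O)@RS)*1000,W[...,2:]*1000],-1)
    for a,b in ((160,175),(175,190),(190,205),(205,225),(225,250)):
        g=(d>0)&(Sx[...,2]>a)&(Sx[...,2]<b)&~k&(abs(Sx[...,1]-31)<35)&(Sx[...,0]>-90)&(Sx[...,0]<20)
        if g.sum()>2: print(n,"z",a,b,g.sum(),np.percentile(Sx[g],[5,50,95],axis=0)[:,:2].round().tolist())
```

```text
scene start 159 fit [-32.5  31.1 183.8] rms 1.0
scene now 156 fit [-32.9  31.1 183.6] rms 1.1
scene z 160 175 19 [[-29.0, 21.0], [-22.0, 29.0], [-18.0, 37.0]]
scene z 175 190 5 [[-36.0, 44.0], [-34.0, 49.0], [-21.0, 49.0]]
scene z 190 205 13 [[-39.0, 18.0], [-35.0, 34.0], [-31.0, 47.0]]
scene z 205 225 104 [[-49.0, 18.0], [-35.0, 34.0], [-33.0, 49.0]]
scene z 225 250 145 [[-43.0, 15.0], [-35.0, 33.0], [-32.0, 51.0]]
side start 98 fit [-30.   30.3 184.5] rms 1.4
side now 82 fit [-31.4  30.2 183.4] rms 1.2
side z 160 175 12 [[-36.0, 31.0], [-24.0, 34.0], [-20.0, 40.0]]
side z 175 190 16 [[-47.0, 33.0], [-19.0, 39.0], [-14.0, 46.0]]
side z 190 205 25 [[-46.0, 27.0], [-28.0, 33.0], [-16.0, 43.0]]
side z 205 225 54 [[-53.0, 37.0], [-43.0, 47.0], [-33.0, 51.0]]
side z 225 250 3 [[-49.0, 48.0], [-37.0, 48.0], [-35.0, 48.0]]
```

Run:
```python
from h import *
st();print("overhang",arm.finger_overhang)
m=arm.camera_model("wrist");p,d=arm.grab_frame("wrist");K=m["mtx"];M=m["mount"]
v,u=np.mgrid[:384,:512];x=u-K[0,2];y=v-K[1,2];r=np.hypot(x,y);th=r/K[0,0]
P=np.stack([x/r*np.tan(th),y/r*np.tan(th),np.ones_like(th)],-1)*d[...,None]
T=(P@M[:3,:3].T+M[:3,3])*1000   # tool coords mm
g=(d>0)&(abs(T[...,1])<30)&(T[...,0]<15)&(T[...,0]>-30)
for a in range(-60,40,8):
    k=g&(T[...,2]>a)&(T[...,2]<=a+8)
    if k.sum()>3: print(a,k.sum(),"x",np.percentile(T[k][:,0],[5,50,95]).round(),"y",np.percentile(T[k][:,1],[5,95]).round())
h=cv2.cvtColor(p,cv2.COLOR_BGR2HSV);k=((h[...,0]<5)|(h[...,0]>174))&(h[...,1]>190)&(d>0)&(abs(T[...,1])<40)&(abs(T[...,0])<60);print("red tool xyz",np.percentile(T[k],[5,50,95],axis=0).round(1).tolist())
```

```text
t 5.92 tcp_shaker [-45.5  31.8 175.4] rpy [-180.     -0.      5.38] F [ 0.5 -0.   0.2] w 0.0006 q [ 0.22  0.2  -0.26 -0.   -1.11  1.44]
overhang 0.008
-60 127 x [ 9. 10. 11.] y [-5.  4.]
-52 227 x [ 6. 10. 11.] y [-10.   9.]
-44 362 x [ 9. 11. 11.] y [-15.  14.]
-36 207 x [ 9. 11. 11.] y [-15.  14.]
-28 517 x [ 7. 11. 15.] y [-12.  13.]
-20 105 x [ 5. 10. 15.] y [-16.  18.]
-12 7 x [ 9. 13. 15.] y [-17.  19.]
red tool xyz [[9.8, -12.5, -26.7], [20.3, 0.8, -21.9], [29.3, 13.4, -12.8]]
```

Run:
```python
from h import *
from scipy.spatial.transform import Rotation as Ro
s=arm.get_state();R=Ro.from_euler("xyz",s["ee_rot"]).as_matrix()
out=[]
for n,(x0,y0) in (("side",(235,95)),("scene",(190,105))):
    p,d=arm.grab_frame(n);m=arm.camera_model(n);f=6
    c=cv2.resize(p[y0:y0+75,x0:x0+66],None,fx=f,fy=f,interpolation=cv2.INTER_CUBIC)
    for z,col in ((8,(0,255,0)),(-20,(255,255,0)),(-58,(255,0,255))):
        q=[]
        for a,b in ((-9.5,-21),(9.5,-21),(9.5,21),(-9.5,21)):
            w=s["eef_pos"]+R@np.array([a,b,z])/1000;k=m["mtx"]@(m["camera_from_world"]@np.r_[w,1])[:3]
            q.append(((k[:2]/k[2]-[x0,y0])*f))
        cv2.polylines(c,[np.int32(q)],True,col,1)
    out.append(c)
cv2.imwrite("pics/ov.png",np.hstack(out))
```

```text
(no output)
```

View pics/ov.png

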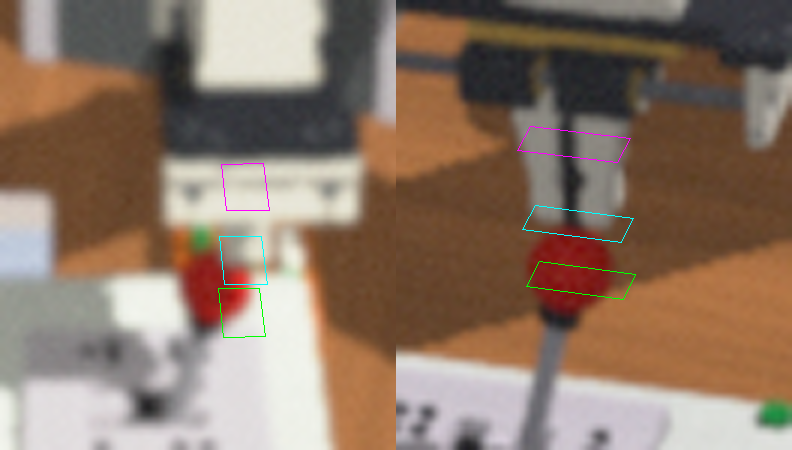

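The fingertips seem to end about 20–25 mm short of the green outline, just above the knob's top. I'll back off and measure the closed fingers in the open.

>>> move_arm(rows="0 0 0 -0.015 0 0 0; 0 0 0 -0.015 0 0 0; 0 0 0 -0.02 0 0 0; 0 0 0 0 0 0 0")

```text
t: 6.58
eef_pos: [0.5138, -0.0723, 0.1759]
ee_rot: [-3.141, -0.001, 0.094]
force: [0.2, 0.1, 0.8]
width: 0.0003
gripper_force: 0.0
```

Run:
```python
from h import *
from scipy.spatial.transform import Rotation as Ro
st();s=arm.get_state();R=Ro.from_euler("xyz",s["ee_rot"]).as_matrix()
def rep(n,T,d):
    g=(d>0)&(abs(T[...,1])<45)&(T[...,0]<16)&(T[...,0]>-30)
    for a in range(-84,40,6):
        k=g&(T[...,2]>a)&(T[...,2]<=a+6)
        if k.sum()>3: print(n,a,k.sum(),"x",np.percentile(T[k][:,0],[5,50,95]).round(),"y",np.percentile(T[k][:,1],[5,95]).round())
m=arm.camera_model("wrist");p,d=arm.grab_frame("wrist");K=m["mtx"];M=m["mount"]
v,u=np.mgrid[:384,:512];x=u-K[0,2];y=v-K[1,2];r=np.hypot(x,y);th=r/K[0,0]
P=np.stack([x/r*np.tan(th),y/r*np.tan(th),np.ones_like(th)],-1)*d[...,None]
rep("w",(P@M[:3,:3].T+M[:3,3])*1000,d)
for n in ("scene","side"):
    p,d=arm.grab_frame(n);W=cloud(arm.camera_model(n),d);rep(n,((W-s["eef_pos"])@R)*1000,d)
```

```text
t 6.58 tcp_shaker [-97.   31.8 175.9] rpy [-1.7998e+02 -4.0000e-02  5.3800e+00] F [0.2 0.1 0.8] w 0.0003 q [ 0.24  0.12 -0.36 -0.   -1.09  1.43]
w -84 40 x [-7. -3.  2.] y [-4.  4.]
w -78 167 x [-9. -6. -3.] y [-4.  3.]
w -72 103 x [ 9. 10. 11.] y [-4.  4.]
w -66 146 x [ 9. 10. 11.] y [-5.  5.]
w -60 104 x [ 9. 10. 11.] y [-5.  5.]
w -54 108 x [ 7. 10. 10.] y [-6.  6.]
w -48 235 x [ 6. 10. 11.] y [-13.  12.]
w -42 276 x [ 9. 11. 11.] y [-15.  14.]
w -36 192 x [ 9. 11. 11.] y [-14.  14.]
w -30 12 x [ 9.  9. 10.] y [-4.  3.]
scene -84 23 x [10. 13. 15.] y [-22.  19.]
scene -78 38 x [ 3. 11. 14.] y [-19.  15.]
scene -72 34 x [ 0. 11. 14.] y [-21.  17.]
scene -66 36 x [ 5. 11. 14.] y [-19.  16.]
scene -60 29 x [ 5. 12. 14.] y [-19.  15.]
scene -54 27 x [ 7. 11. 15.] y [-17.  15.]
scene -48 33 x [ 0. 11. 15.] y [-17.  12.]
scene -42 27 x [-1. 12. 14.] y [-16.  13.]
scene -36 27 x [ 1. 11. 15.] y [-17.  13.]
scene -30 6 x [ 8.  9. 11.] y [-10.  11.]
side -54 12 x [-6.  4. 13.] y [-19. -14.]
side -48 20 x [-7.  5. 15.] y [-19. -14.]
side -42 15 x [-6.  4. 14.] y [-17.  -5.]
side -36 17 x [-6.  3. 14.] y [-17.  -7.]
```

All three views agree that the closed fingertips end about 29 mm behind the TCP, with finger half-sizes of about 10.5 mm in x and 16 mm in y. I'll lower the tool so the tips sit just below the knob's equator, then push in stages.

>>> move_arm(rows="0 0 0 0 0 0.017 0; 0 0 0 0 0 0.016 0; 0 0 0 0.01 0 0 0; 0 0 0 0.01 0 0 0; 0 0 0 0.01 0 0 0; 0 0 0 0.01 0 0 0; 0 0 0 0.01 0 0 0; 0 0 0 0 0 0 0")

```text
t: 7.72
eef_pos: [0.5658, -0.0674, 0.1422]
ee_rot: [3.141, 0.0, 0.094]
force: [-0.8, -0.2, 1.8]
width: 0.0007
gripper_force: 0.7
```

```bash
python3 -c "
from h import *
st();knob('c');st()"
```

```text
t 7.72 tcp_shaker [-44.8  31.8 142.2] rpy [1.7999e+02 1.0000e-02 5.3800e+00] F [-0.8 -0.2  1.8] w 0.0007 q [ 0.22  0.23 -0.3   0.   -1.03  1.44]
scene [211 146  12  13 123]
side [263 146   3   2   4]
knob [-16.7  32.1 177.7] err 7.0 fore -0.113 across -0.202
t 7.83 tcp_shaker [-45.1  31.8 142.3] rpy [-1.80e+02 -2.00e-02  5.38e+00] F [-0.6 -0.6 -0.2] w 0.0007 q [ 0.22  0.23 -0.31  0.   -1.03  1.44]
```

>>> move_arm(rows="0 0 0 0.005 0 0 0; 0 0 0 0.005 0 0 0; 0 0 0 0.005 0 0 0; 0 0 0 0 0 0 0")

```text
t: 8.32
eef_pos: [0.5807, -0.0659, 0.1423]
ee_rot: [3.142, -0.0, 0.094]
force: [-1.7, 0.2, 1.2]
width: 0.0006
gripper_force: 1.0
```

```bash
cat >> h.py <<'E'
from scipy.optimize import least_squares
def fit(tag=None):
    for n in ("scene","side"):
        p,d=arm.grab_frame(n);W=cloud(arm.camera_model(n),d);h=cv2.cvtColor(p,cv2.COLOR_BGR2HSV)
        if tag: cv2.imwrite(f"pics/{n}_{tag}.png",p)
        S=np.concatenate([((W[...,:2]-O)@RS),W[...,2:]],-1)*1000
        k=((h[...,0]<7)|(h[...,0]>172))&(h[...,1]>140)&(h[...,2]>30)&(d>0)&(S[...,2]>155)&(S[...,2]<220)&(abs(S[...,0])<75)&(abs(S[...,1])<65)
        P=S[k]
        if len(P)<20: print(n,"few",len(P));continue
        f=least_squares(lambda c:np.linalg.norm(P-c,axis=1)-18,np.median(P,0)+[-8,-4,-8],loss="soft_l1");c=f.x
        print(n,len(P),"knob",c.round(1),"rms",np.sqrt(2*f.cost/len(P)).round(1),"fore",round(np.arctan2(c[0],c[2]-30),3),"across",round(np.arcsin(np.clip(-c[1]/160,-1,1)),3))
E
python3 -c "
from h import *
st();fit('d');st()"
```

```text
t 8.32 tcp_shaker [-29.9  31.8 142.3] rpy [180.    -0.     5.38] F [-1.7  0.2  1.2] w 0.0006 q [ 0.22  0.25 -0.27  0.   -1.04  1.44]
scene 153 knob [ -2.   32.  186.4] rms 1.1 fore -0.013 across -0.201
side few 17
t 8.43 tcp_shaker [-30.1  31.8 142.2] rpy [-1.80e+02 -1.00e-02  5.38e+00] F [-2.  -0.1  0.8] w 0.0005 q [ 0.22  0.25 -0.27  0.   -1.04  1.44]
```

>>> move_arm(rows="0 0 0 -0.01 0 0 0; 0 0 0 -0.015 0 0 0; 0 0 0 0 -0.025 0 0; 0 0 0 0 -0.025 0 0; 0 0 0 0.018 0 0 0; 0 0 0 0.011 0 0 0; 0 0 0 0.0 0 0 0")

```text
t: 9.3
eef_pos: [0.5795, -0.016, 0.1421]
ee_rot: [3.142, 0.0, 0.094]
force: [-0.8, -0.6, -0.1]
width: 0.0008
gripper_force: 0.0
```

```bash
python3 -c "
from h import *
st();fit('e');st()"
```

```text
t 9.30 tcp_shaker [-26.4  81.6 142.1] rpy [1.80e+02 1.00e-02 5.36e+00] F [-0.8 -0.6 -0.1] w 0.0008 q [ 0.31  0.25 -0.28 -0.   -1.04  1.35]
scene 162 knob [ -2.1  31.2 186.6] rms 1.1 fore -0.013 across -0.196
side few 2
t 9.40 tcp_shaker [-27.   81.5 142.1] rpy [-1.80e+02  4.00e-02  5.34e+00] F [-0.9  0.6  0. ] w 0.0005 q [ 0.31  0.25 -0.28 -0.   -1.04  1.35]
```

Next I'll bring the tool forward to x ≈ -2, then push right.

>>> move_arm(rows="0 0 0 0.013 0 0 0; 0 0 0 0.012 0 0 0; 0 0 0 0 0.012 0 0; 0 0 0 0 0.012 0 0; 0 0 0 0 0.012 0 0; 0 0 0 0 0.012 0 0; 0 0 0 0 0.012 0 0; 0 0 0 0 0 0 0")

```text
t: 10.4
eef_pos: [0.6097, -0.0744, 0.1421]
ee_rot: [3.141, 0.001, 0.093]
force: [0.5, 0.6, 0.1]
width: 0.0007
gripper_force: 0.2
```

```bash
python3 -c "
from h import *
st();fit('f');st()"
```

```text
t 10.40 tcp_shaker [ -1.7  20.6 142.1] rpy [1.7999e+02 3.0000e-02 5.3000e+00] F [0.5 0.6 0.1] w 0.0007 q [ 0.2   0.3  -0.21  0.   -1.06  1.47]
scene 134 knob [ -2.6 -13.1 189.4] rms 1.1 fore -0.016 across 0.082
side few 0
t 10.50 tcp_shaker [ -2.   21.3 141.8] rpy [1.7999e+02 8.0000e-02 5.3300e+00] F [-0.  -0.5 -0.1] w 0.0003 q [ 0.2   0.3  -0.21  0.   -1.06  1.47]
```

>>> move_arm(rows="0 0 0 0 0.007 0 0; 0 0 0 0 0.007 0 0; 0 0 0 0 0.006 0 0; 0 0 0 0 0 0 0")

```text
t: 11.0
eef_pos: [0.6117, -0.0937, 0.1421]
ee_rot: [3.142, 0.001, 0.093]
force: [-1.6, 2.0, -1.0]
width: 0.0005
gripper_force: 0.6
```

```bash
python3 -c "
from h import *
st();fit('g');st()"
```

```text
t 11.00 tcp_shaker [ -1.6   1.3 142.1] rpy [1.80e+02 3.00e-02 5.35e+00] F [-1.6  2.  -1. ] w 0.0005 q [ 0.16  0.31 -0.2   0.   -1.07  1.5 ]
scene 126 knob [ -2.7 -31.  187.4] rms 1.2 fore -0.017 across 0.195
side few 0
t 11.10 tcp_shaker [ -1.4   1.5 142.4] rpy [179.98   0.     5.37] F [-1.   1.1  0.7] w 0.0004 q [ 0.16  0.31 -0.2   0.   -1.07  1.5 ]
```

>>> move_arm(rows="0 0 0 0 0.002 0 0; 0 0 0 0 -0.012 0 0; 0 0 0 -0.025 0 0 0; 0 0 0 -0.025 0 0 0; 0 0 0 0 0 0 0; 0 0 0 0 0.021 0 0; 0 0 0 0 0.021 0 0; 0 0 0 0 0 0 0")

```text
t: 12.1
eef_pos: [0.5659, -0.1304, 0.1425]
ee_rot: [3.141, -0.0, 0.093]
force: [-0.3, -0.5, 0.1]
width: 0.0003
gripper_force: 0.0
```

```bash
python3 -c "
from h import *
st();fit('h');st()"
```

```text
t 12.10 tcp_shaker [-50.6 -30.9 142.5] rpy [ 1.7997e+02 -3.0000e-02  5.3200e+00] F [-0.3 -0.5  0.1] w 0.0003 q [ 0.11  0.25 -0.28  0.   -1.04  1.55]
scene 160 knob [ -2.7 -32.4 186.3] rms 1.1 fore -0.017 across 0.204
side 99 knob [ -0.2 -33.8 187.4] rms 1.3 fore -0.001 across 0.213
t 12.20 tcp_shaker [-50.9 -30.  142.4] rpy [ 1.7999e+02 -1.0000e-02  5.3600e+00] F [-0.6 -0.1  0. ] w 0.0001 q [ 0.11  0.25 -0.28  0.   -1.04  1.55]
```

>>> move_arm(rows="0 0 0 0.01 0.003 0 0; 0 0 0 0.008 0 0 0; 0 0 0 0.008 0 0 0; 0 0 0 0.008 0 0 0; 0 0 0 0.008 0 0 0; 0 0 0 0.008 0 0 0; 0 0 0 0.008 0 0 0; 0 0 0 0 0 0 0")

```text
t: 13.2
eef_pos: [0.6234, -0.1271, 0.1417]
ee_rot: [-3.141, 0.001, 0.094]
force: [-2.4, -0.0, -1.1]
width: 0.0007
gripper_force: 0.8
```

```bash
python3 -c "
from h import *
st();fit('i');st()"
```

```text
t 13.20 tcp_shaker [  6.9 -33.1 141.7] rpy [-1.7999e+02  4.0000e-02  5.3800e+00] F [-2.4 -0.  -1.1] w 0.0007 q [ 0.11  0.34 -0.16 -0.   -1.08  1.56]
scene 155 knob [ 34.4 -31.6 182.8] rms 1.0 fore 0.222 across 0.199
side 42 knob [ 35.9 -33.3 183.6] rms 1.4 fore 0.229 across 0.21
t 13.30 tcp_shaker [  6.8 -33.1 142.1] rpy [-179.99    0.      5.38] F [-1.3 -0.1 -1.2] w 0.0006 q [ 0.1   0.34 -0.16 -0.   -1.08  1.56]
```

>>> move_arm(rows="0 0 0 0.004 0 0 0; 0 0 0 0.004 0 0 0; 0 0 0 0.003 0 0 0; 0 0 0 0.002 0 0 0; 0 0 0 0 0 0 0")

```text
t: 13.92
eef_pos: [0.6362, -0.126, 0.1422]
ee_rot: [-3.142, 0.0, 0.094]
force: [-3.4, 0.2, -2.8]
width: 0.0005
gripper_force: 1.3
```

>>> move_arm(rows="0 0 0 0.001 0 0 0; 0 0 0 0 0 0 0")

```text
t: 14.18
eef_pos: [0.637, -0.1259, 0.1424]
ee_rot: [-3.142, 0.0, 0.094]
force: [-3.4, 1.1, -3.7]
width: 0.0005
gripper_force: 1.5
```

>>> move_arm(rows="0 0 0 0.001 0 0 0; 0 0 0 0 0 0 0")

```text
t: 14.42
eef_pos: [0.6379, -0.1258, 0.1423]
ee_rot: [-3.142, 0.0, 0.094]
force: [-3.5, 0.9, -3.0]
width: 0.0004
gripper_force: 1.8
```

```bash
python3 -c "
from h import *
st();fit('j');st()"
```

```text
t 14.43 tcp_shaker [ 21.5 -33.2 142.3] rpy [-1.80e+02  2.00e-02  5.38e+00] F [-3.5  0.9 -3. ] w 0.0004 q [ 0.1   0.36 -0.12 -0.   -1.09  1.56]
scene 150 knob [ 48.7 -31.2 179.2] rms 1.1 fore 0.315 across 0.196
side 53 knob [ 49.4 -32.5 179.5] rms 1.3 fore 0.319 across 0.205
t 14.53 tcp_shaker [ 21.5 -33.2 142.3] rpy [-1.80e+02  1.00e-02  5.38e+00] F [-3.5  1.  -2.3] w 0.0005 q [ 0.1   0.36 -0.12 -0.   -1.09  1.56]
```

Nearly home, but the force hasn't risen at a stop yet. I'll creep on until it does.

>>> move_arm(rows="0 0 0 0.001 0 0 0; 0 0 0 0 0 0 0")

```text
t: 14.78
eef_pos: [0.6387, -0.1257, 0.1421]
ee_rot: [-3.141, 0.001, 0.094]
force: [-4.7, 0.0, -2.9]
width: 0.0005
gripper_force: 2.3
```

>>> move_arm(rows="0 0 0 0.001 0 0 0; 0 0 0 0 0 0 0")

```text
t: 15.02
eef_pos: [0.6395, -0.1256, 0.142]
ee_rot: [-3.141, 0.001, 0.094]
force: [-5.3, 0.8, -2.6]
width: 0.0007
gripper_force: 2.7
```

>>> move_arm(rows="0 0 0 0.001 0 0 0; 0 0 0 0 0 0 0")

```text
t: 15.28
eef_pos: [0.6401, -0.1256, 0.1418]
ee_rot: [-3.141, 0.002, 0.094]
force: [-6.2, 0.0, -3.1]
width: 0.0003
gripper_force: 3.0
```

>>> move_arm(rows="0 0 0 0.001 0 0 0; 0 0 0 0 0 0 0")

```text
t: 15.52
eef_pos: [0.6408, -0.1255, 0.1417]
ee_rot: [-3.141, 0.003, 0.094]
force: [-6.8, 0.5, -2.6]
width: 0.0007
gripper_force: 3.4
```

```bash
python3 -c "
from h import *
st();fit();st()"
```

```text
t 15.53 tcp_shaker [ 24.4 -33.1 141.7] rpy [-1.7998e+02  1.6000e-01  5.3700e+00] F [-6.8  0.5 -2.6] w 0.0007 q [ 0.1   0.36 -0.12 -0.   -1.09  1.56]
scene 148 knob [ 49.9 -30.8 178.2] rms 1.2 fore 0.325 across 0.194
side 43 knob [ 52.1 -32.7 178.7] rms 1.3 fore 0.337 across 0.206
t 15.62 tcp_shaker [ 24.3 -33.1 141.6] rpy [-1.7998e+02  1.6000e-01  5.3700e+00] F [-6.4  0.  -3.8] w 0.0003 q [ 0.1   0.36 -0.12 -0.   -1.09  1.56]
```

The force is climbing steadily and the lean reads 0.32–0.34, so the lever is against its stop. I'll back off, raise the tool and check.

>>> move_arm(rows="0 0 0 -0.01 0 0 0; 0 0 0 -0.025 0 0 0; 0 0 0 -0.03 0 0 0; 0 0 0 0 0 0 0; 0 0 0 0 0 -0.04 0; 0 0 0 0 0 -0.05 0; 0 0 0 -0.03 0 -0.03 0; 0 0 0 0 0 0 0")

```text
t: 16.62
eef_pos: [0.5494, -0.1347, 0.2671]
ee_rot: [3.14, -0.01, 0.094]
force: [0.7, 0.3, -0.2]
width: 0.0004
gripper_force: 0.0
```

```bash
python3 -c "
from h import *
st();fit('k');st()
a=cv2.imread('pics/scene_k.png')[100:250,100:320];b=cv2.imread('pics/side_k.png')[100:250,140:360]
f=lambda x:cv2.resize(x,(550,375),interpolation=cv2.INTER_CUBIC)[:, :400]
cv2.imwrite('pics/k.png',np.hstack([f(a),f(b)]))"
```

```text
t 16.62 tcp_shaker [-67.5 -33.7 267.1] rpy [179.93  -0.55   5.4 ] F [ 0.7  0.3 -0.2] w 0.0004 q [ 0.11  0.14 -0.13  0.   -1.29  1.56]
scene 164 knob [ 49.2 -31.2 178.7] rms 1.1 fore 0.32 across 0.197
side 107 knob [ 51.5 -32.  178.8] rms 1.2 fore 0.333 across 0.201
t 16.73 tcp_shaker [-68.2 -33.3 263.4] rpy [179.99  -0.2    5.39] F [-0.4  0.2 -0.3] w -0.0 q [ 0.11  0.14 -0.14  0.   -1.29  1.56]
```

View pics/k.png

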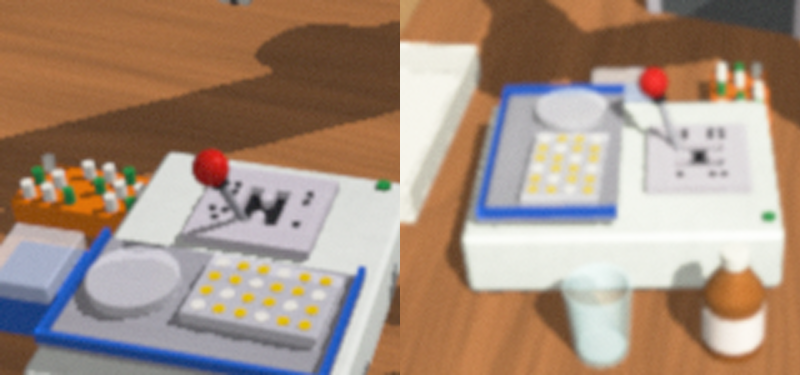

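The stem now stands in slot three by the three dots, at (240,210) in the left view. The lean after release is about 0.32, the arm is clear and the other items haven't moved, so I'm handing it in.

```bash
python3 -c "
from station import arm
print(arm.job_done())"
```

```text
the job is handed in; nothing more can be done
None
```

The lever was pushed from slot two through the crossbar and fully home into slot three, then released (final lean about 0.32 rad, at the stop), with nothing else seen to move; the job is handed in at about 17 s, and no verdict was shown.

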